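# Turn the block heater up four clicks and confirm

## Task

Turn the block heater up by exactly four clicks: with a fingertip, push the pointer of its click-stop dial round clockwise (seen from above), four clicks on from the click where it stands now, without gripping or forcing it. Then press the round button on the heater fully down to confirm the setting and let it come back up; do not press it before the dial is set. Nothing is picked up, and the things standing round the heater stay where they are.

Things in the scene. Friction and masses are not known exactly. Their poses are not given: they have to be found in the camera images.
- heater: Dry block heater, a white box 180 x 270 x 62 mm (x, y, z) fixed to the bench. Origin: centre of its underside; z up, -x its front, which faces the robot. Dial on the right (-y) half; at the left back an aluminium block with holes, 18 mm above the box's top, holds two upright tubes that stand up to 90 mm above it.
- scale: Round white scale plate under the dial, 124 mm across, 3 mm thick, fixed on the heater's top at a different angle each time, with ten black ticks, one a click. Origin: centre of its underside, on the dial's axis; the first tick lies 108 degrees counterclockwise from its x axis.
- dial (a joint): Turn of the dial in rad from the first tick, positive clockwise seen from above. It clicks at every 0.4189 rad (24 degrees): click k lies at 0.4189 k, k = 0 to 9 (the ten ticks), with stops 0.12 rad beyond. It starts resting in click 1. Pushed well past half way to the next click it jumps on into it, else it drops back; leaving a click takes about 0.15 N m (4 N at the pointer's end).
- dial_axis (a point): Point on the dial's vertical turning axis at the top of the dial, 102 mm above the bench. The dial has a flat aluminium skirt 96 mm across whose upper face lies 28 mm below this point, a round black hub 42 mm across up to this height, and one radial black pointer.
- dial_tip (a point): Middle of the outer end of the pointer's top edge, 46 mm from the axis, at the height of dial_axis. The pointer is an upright bar 14 mm thick with a white line on top, reaching from the hub to this point; its sides are 26 mm high (from 26 mm below this point to just about this height) and free for a fingertip from 21 to 46 mm from the axis.
- key_top (a point): Centre of the top of the round black confirm button, 26 mm across, 83 mm above the bench, in a grey housing on the heater's top, between the dial and the front left corner. It moves straight down.
- key (a joint): How far the button is pressed, m: 0 up, 0.005 fully down; it springs back. Fully down takes about 4 N.
- bottle_small: Small brown bottle with a white cap, 35 mm across, 64 mm high, loose, standing left of the heater. Origin: centre of its underside.
- petri_0: Flat round petri dish, 59 mm across, 14 mm high, loose, lying right of the heater. Origin: centre of its underside.
- tape_roll: Roll of brown tape lying flat, 92 mm across, 48 mm high, loose, behind the heater. Origin: centre of its underside.
- marker_1: Marker pen 135 mm long, 17 mm thick, loose, lying in front of the heater. Origin: underside of its middle.

How it is judged:
By the outcome, as a careful person would: the job done as asked, in the order asked, and still so for the second after the job is handed in, with the robot touching nothing.
It also fails if it takes over 51 s, if anything falls off the work surface, if the arm or the gripper's body presses on something with over 40 N, if the wrist force passes 120 N, or if a joint passes its speed limit or range.

## Robot

A 6-joint arm with a two-finger parallel gripper is mounted at the origin on a cart in front of the work surface, level with it; the furniture and walls round the work are solid. World frame = base frame: x ahead of the robot, y to its left, z up, the work surface at z = 0. Lengths are in m, angles in rad, forces in N, time in s.
With the tool pointing down it reaches from about 0.35 to 1 m from the base axis. Payload 7.1 kg.
Tool frame: the origin (TCP) lies midway between the tips of the shut fingers; the grasp point (between the pads) lies arm.pinch_z behind it (arm.pinch_z is the distance from the TCP to the grasp point, in m); z points along the fingers, y is the line along which they close (so a half turn about z gives the same grasp; the last joint's range is limited). The gripper opens to 85 mm and grips with 20 to 120 N. Pads are 22 mm wide; open, the fingers measure 114 mm over their backs; the gripper's body (76 mm by 85 mm) begins 54 mm behind the grasp point. The pads swing forward as they close: fully open they stand 13 mm farther back than shut.
Start: joints at [1.157, 0.423, 1.63, -0, 1.089, -0.019], TCP at [0.24, 0.577, 0.231] pointing down, gripper open.
Joint ranges: [-3, 3], [-0.9, 2.11], [0.09, 2.58], [-1.31, 4.45], [0.11, 2.69], [-2.54, 2.54]. Speed limits (rad/s): [2.39, 2.39, 3.01, 3.14, 3.14, 3.14].

## Interface

Orientations are given as a unit quaternion [w, x, y, z].
In Python, from workcell import arm, imaging, nets gives the robot as it stands. The module is installed in compiled form; this text tells all that it offers.
- The arm moves only by the tool jog_arm, never from a script. Its argument "rows" is a list of rows, each a list of 7 numbers: the shift along the tool's x, y, z in m, then the turn, a rotation vector about the tool's x, y, z in degrees, then the finger opening in m, from 0 to 0.0854. In form: [[dx, dy, dz, rx, ry, rz, gripper], ...]. A call has exactly 8 rows; each row is the pose to reach, as a shift and turn from the pose commanded when the call began, along the tool's axes at that moment; what a row does not reach only later rows make up. A row lasts 1/10 s, in which the tool goes at most 50 mm and 8.59 degrees, less where a joint would pass 70% of its speed; a pose out of reach is approached as far as the arm can. A call with a gripper value outside its range is refused whole. The fingers move at their own pace and stop on an object; "force" is the grip in N (left out, the last holds). Time passes only in rows, so rows that repeat a pose let the fingers close, or fill a call up. It gives the time, the measured TCP pose, the force, the opening and the grip force at its end, in the units of the state.
- arm.sense(): the state, without advancing time (a new reading comes with each control period).
- imaging.grab_frame(name): name is "scene" or "side" or "wrist"; returns a dict with "frame" (480x640x3 uint8, blue, green, red), "camera_matrix" (3x3 intrinsics, pixels), "rvec" (rotation vector, rad) and "tvec" (3), from world to camera coordinates, as OpenCV has them; the wrist camera has in their place "mount" (4x4, takes a point from camera to tool coordinates, whose origin is the TCP and whose axes are the flange's). Camera axes: x right, y down, z forward; pixel columns grow to the right and rows downward; lengths in m; the calibration is good to about 2 mm. A picture is of the moment at which its call begins: read the wrist's pose just before it. There is no depth.
- arm.hand_in(): hands the job in; it is judged then, once.
Trained networks look in the newest picture that a camera, given by its name, has taken for a name from the list of things; names that differ only in an ending like _2 or _b are one class to them, and where a whole thing is asked for, a point or a joint stands for the part that bears it (a point fixed in the world has none). Each returns a list of dicts, best first, with "conf" (0 to 1); they miss things now and then, are a little off and sometimes report something else, mostly with a low value. They report only what shows in the picture. A call takes as long as a camera call.
- nets.recognise(thing, camera): "location" ([x, y, z] in m, in world coordinates, good to about 4 mm: the middle of the surface that is visible of it).
The state is a dict: "t": time; "joint_pos": joint angles; "qd": joint speeds; "joint_torque": joint torques, N m; "tool_pos": TCP position; "tool_rot": TCP orientation; "force": force on the tool from outside, world axes, zero at the start; "moment": the same for the moment, N m; "finger_gap": opening from 0.0 (shut) to 1.0 (fully open); "finger_force": force on a finger pad.
Only numpy, scipy, OpenCV 4.12 (cv2) and the standard library are available. Lean on these libraries where they do the work, as an engineer would, in place of code of your own. Each camera call takes 0.05 s, during which the arm holds its last target. There are 200 camera calls.

## Working session

There is one attempt and no reset: what is moved stays moved. The work goes in short steps, Python scripts to look and compute and a tool call to move; the robot and the scene stay as the last step left them, time stands still between calls to the robot, and variables do not carry over. Pictures are saved under pics/ and viewed, at most 10 in all, crops included, and the job is handed in when it is done.

Besides the shell and the picture viewer there is one more tool, called after ">>>" in YAML: its name, and indented under it one key for each argument. jog_arm: Moves the arm, as the interface text tells. Its arguments: {"type":"object","properties":{"rows":{"type":"array"},"force":{"type":"number"}},"required":["rows"]}

```bash
mkdir -p pics
python3 - <<'E'
from workcell import arm, imaging, nets
import cv2
s=arm.sense(); print(s['t'],s['tool_pos'],s['tool_rot'],s['force'],arm.pinch_z)
for c in ("scene","side"):
    f=imaging.grab_frame(c); cv2.imwrite(f"pics/{c}0.png",f["frame"])
    for n in ("heater","scale","dial_axis","dial_tip","key_top"):
        r=nets.recognise(n,c); print(c,n,[(d['location'],round(d['conf'],2)) for d in r[:2]])
E
```

```text
0.0 [0.24013804 0.57641145 0.23051776] [-1.60739218e-04  1.96119123e-01  9.80579750e-01 -7.85454098e-04] [-0.84457826 -0.03590979 -0.12738697] 0.0187
scene heater [([0.5223, -0.0042, 0.064], 0.67)]
scene scale [([0.5583, -0.0934, 0.0747], 0.63)]
scene dial_axis [([0.5578, -0.1024, 0.071], 0.78)]
scene dial_tip [([0.5552, -0.0972, 0.0743], 0.77), ([0.487, -0.0063, 0.081], 0.53)]
scene key_top []
side heater [([0.541, 0.0258, 0.0657], 0.84)]
side scale [([0.5673, -0.0757, 0.0683], 0.74), ([0.6616, -0.2054, 0.0141], 0.32)]
side dial_axis [([0.5658, -0.0782, 0.0781], 0.84)]
side dial_tip [([0.5662, -0.0735, 0.0744], 0.68), ([0.5686, -0.0764, 0.0717], 0.25)]
side key_top [([0.4964, -0.0022, 0.085], 0.69)]
```

View pics/scene0.png

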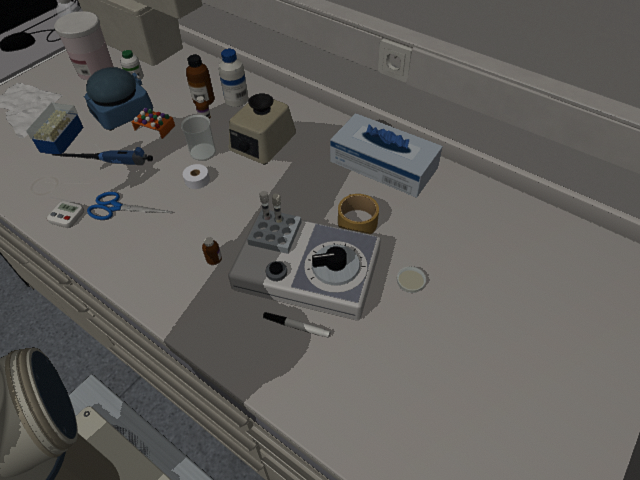

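View pics/side0.png

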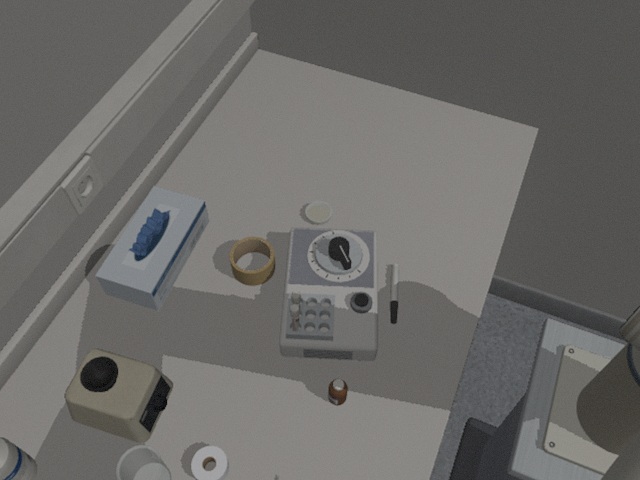

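The scene picture shows the dial hub at about (338,257) with its pointer end at (314,261), and the button at (277,270). In the side view they are at (339,246), (348,268) and (361,301). I'll triangulate these and rectify the views.

```bash
cat > h.py <<'E'
import numpy as np, cv2
def P(f):
    if "mount" in f: raise ValueError
    return cv2.Rodrigues(np.array(f["rvec"]))[0], np.array(f["tvec"]).ravel(), np.array(f["camera_matrix"])
def onplane(R,t,K,uv,z):
    d=R.T@np.linalg.inv(K)@np.array([uv[0],uv[1],1.]); c=-R.T@t
    return c+d*(z-c[2])/d[2]
def rect(img,R,t,K,x0,y0,z,half,px):
    # top view: up = +x, left = +y ; centre (x0,y0)
    i,j=np.mgrid[0:px,0:px]; s=2*half/px
    X=np.stack([x0+half-i*s,y0+half-j*s,np.full(i.shape,z)],-1).reshape(-1,3)
    p=(X@R.T+t)@K.T; p=(p[:,:2]/p[:,2:]).astype(np.float32).reshape(px,px,2)
    return cv2.remap(img,p,None,cv2.INTER_CUBIC)
E
python3 - <<'E'
from h import *
from workcell import imaging
pts={"scene":[((338,257),.102),((314,261),.102),((277,269),.083),((264,192),.170),((276,196),.17),((265,240),.08)],"side":[((339,246),.102),((348,268),.102),((361,301),.083),((295,297),.17),((295,325),.17)]}
out=[]
for c in pts:
    f=imaging.grab_frame(c);R,t,K=P(f)
    print(c,"cam",(-R.T@t).round(3))
    for uv,z in pts[c]: print(uv,z,onplane(R,t,K,uv,z).round(4))
    out.append(np.hstack([rect(f["frame"],R,t,K,.56,-.085,z,.08,400) for z in (.065,.102)]))
cv2.imwrite("pics/rect0.png",cv2.resize(np.vstack(out),(600,600)))
E
```

```text
scene cam [ 0.084 -0.434  0.885]
(338, 257) 0.102 [ 0.5671 -0.0993  0.102 ]
(314, 261) 0.102 [ 0.5329 -0.068   0.102 ]
(277, 269) 0.083 [ 0.4873 -0.0132  0.083 ]
(264, 192) 0.17 [0.5696 0.0778 0.17  ]
(276, 196) 0.17 [0.5749 0.0522 0.17  ]
(265, 240) 0.08 [0.5299 0.0536 0.08  ]
side cam [0.351 0.546 1.062]
(339, 246) 0.102 [ 0.5693 -0.0856  0.102 ]
(348, 268) 0.102 [ 0.5349 -0.0455  0.102 ]
(361, 301) 0.083 [0.4897 0.0008 0.083 ]
(295, 297) 0.17 [0.5828 0.0863 0.17  ]
(295, 325) 0.17 [0.561  0.1346 0.17  ]
```

View pics/rect0.png

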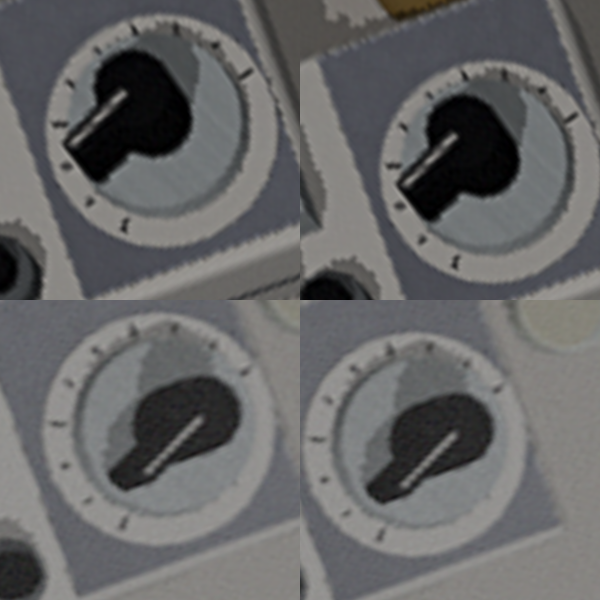

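```bash
cat >> h.py <<'E'
from scipy.spatial.transform import Rotation as Ro
AX=np.array([.570,-.090])
def rot(s): q=s['tool_rot']; return Ro.from_quat([q[1],q[2],q[3],q[0]])
def target(phi,r,off,z,ax=AX):
    """tool x radial at phi deg; r radial, off ccw offset"""
    p=np.radians(phi); u=np.array([np.cos(p),np.sin(p)]); n=np.array([-u[1],u[0]])
    xy=ax+r*u+off*n
    return np.array([*xy,z]), Ro.from_matrix(np.array([[u[0],u[1],0],[-n[0],-n[1],0],[0,0,-1]]).T)
def delta(s,p,R):
    R0=rot(s); return (R0.inv().apply(p-np.array(s['tool_pos']))).round(4), (R0.inv()*R).as_rotvec(degrees=True).round(2)
E
python3 - <<'E'
from h import *
from workcell import arm
s=arm.sense()
print(*delta(s,*target(134.5,.038,.034,.2)))
E
```

```text
[-0.5126 -0.5054  0.0313] [ 0.    0.   22.88]
```

>>> jog_arm:
  rows:
    - [-0.513,-0.505,0.031,0,0,22.9,0]
    - [-0.513,-0.505,0.031,0,0,22.9,0]
    - [-0.513,-0.505,0.031,0,0,22.9,0]
    - [-0.513,-0.505,0.031,0,0,22.9,0]
    - [-0.513,-0.505,0.031,0,0,22.9,0]
    - [-0.513,-0.505,0.031,0,0,22.9,0]
    - [-0.513,-0.505,0.031,0,0,22.9,0]
    - [-0.513,-0.505,0.031,0,0,22.9,0]

```text
t: 1.5
tool_pos: [0.396, 0.2068, 0.2144]
tool_rot: [0.0, 0.387, 0.922, 0.0]
force: [0.1, 0.9, -0.1]
finger_gap: -0.0
finger_force: 0.0
```

Run:
```python
from h import *
from workcell import arm
s=arm.sense()
print(*delta(s,*target(134.5,.038,.034,.2)))
```

```text
[-0.2957 -0.1179  0.0144] [0.05 0.02 0.  ]
```

>>> jog_arm:
  rows:
    - [-0.296,-0.118,0.0144,0,0,0,0]
    - [-0.296,-0.118,0.0144,0,0,0,0]
    - [-0.296,-0.118,0.0144,0,0,0,0]
    - [-0.296,-0.118,0.0144,0,0,0,0]
    - [-0.296,-0.118,0.0144,0,0,0,0]
    - [-0.296,-0.118,0.0144,0,0,0,0]
    - [-0.296,-0.118,0.0144,0,0,0,0]
    - [-0.296,-0.118,0.0144,0,0,0,0]

```text
t: 2.3
tool_pos: [0.5196, -0.0878, 0.1997]
tool_rot: [0.0, 0.389, 0.921, -0.0]
force: [-0.4, -0.2, -0.1]
finger_gap: -0.003
finger_force: 0.0
```

Run:
```python
from h import *
from workcell import arm,imaging
s=arm.sense()
print(s['t'],s['tool_pos'],s['joint_pos'],*delta(s,*target(134.5,.038,.034,.2)))
f=imaging.grab_frame("wrist"); M=np.array(f["mount"]); K=np.array(f["camera_matrix"])
T=np.eye(4);T[:3,:3]=rot(s).as_matrix();T[:3,3]=s['tool_pos']; W=T@M
R=W[:3,:3].T; t=-R@W[:3,3]; print("cam",W[:3,3])
im=np.hstack([rect(f["frame"],R,t,K,.57,-.09,z,.08,400) for z in (.065,.102)])
im=np.vstack([im,cv2.resize(f["frame"],(800,600))])
cv2.imwrite("pics/w1.png",cv2.resize(im,(480,600)))
```

```text
2.3 [ 0.51963841 -0.08782792  0.19969006] [-1.89869468e-01  3.21728202e-01  1.87221386e+00 -3.18640150e-04
  9.46697678e-01 -9.62366852e-01] [ 0.0012  0.0004 -0.0003] [ 0.02  0.05 -0.23]
cam [ 0.4720786  -0.03906094  0.34210647]
```

View pics/w1.png

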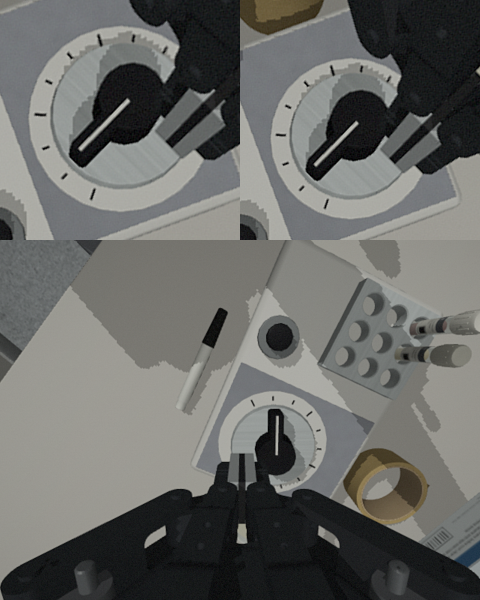

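The wrist view confirms the dial axis at (0.570, -0.090) and the pointer at about 135°. The fingertip sits clear on its counterclockwise side, so I'll descend.

>>> jog_arm:
  rows:
    - [0.001,0,0.03,0,0,0,0]
    - [0.001,0,0.06,0,0,0,0]
    - [0.001,0,0.085,0,0,0,0]
    - [0.001,0,0.1,0,0,0,0]
    - [0.001,0,0.108,0,0,0,0]
    - [0.001,0,0.114,0,0,0,0]
    - [0.001,0,0.114,0,0,0,0]
    - [0.001,0,0.114,0,0,0,0]

```text
t: 3.15
tool_pos: [0.5183, -0.0843, 0.0864]
tool_rot: [0.0, 0.387, 0.922, 0.0]
force: [0.1, -0.0, 0.6]
finger_gap: 0.002
finger_force: 0.0
```

>>> jog_arm:
  rows:
    - [0,0.002,0,0,0,0,0]
    - [0,0.004,0,0,0,0,0]
    - [0,0.006,0,0,0,0,0]
    - [0,0.008,0,0,0,0,0]
    - [0,0.01,0,0,0,0,0]
    - [0,0.012,0,0,0,0,0]
    - [0,0.013,0,0,0,0,0]
    - [0,0.013,0,0,0,0,0]

```text
t: 3.95
tool_pos: [0.527, -0.0756, 0.0857]
tool_rot: [-0.0, 0.387, 0.922, -0.0]
force: [-1.3, -1.4, 1.5]
finger_gap: -0.0
finger_force: 1.4
```

Run:
```python
from h import *
from workcell import arm,imaging
s=arm.sense()
d=np.array(s['tool_pos'])[:2]-AX; u=rot(s).as_matrix()[:2,0]; print("phi",np.degrees(np.arctan2(u[1],u[0])),"r",d@u,"off",d@[-u[1],u[0]], s['force'],s['moment'])
```

```text
phi 134.4956280446445 r 0.04046387634761327 off 0.020595073619774924 [-1.25493366 -1.38225623  1.51648324] [-0.31795009  0.28264341 -0.05843107]
```

Run:
```python
from h import *
p=np.array([.0405,-.0205,0])
for step in (4,3.5):
  print([[*(Ro.from_rotvec([0,0,a],degrees=True).apply(p)-p)[:2].round(4).tolist(),0,0,0,a,0] for a in step*np.arange(1,9)])
```

```text
[[0.0013, 0.0029, 0, 0, 0, np.int64(4), 0], [0.0025, 0.0058, 0, 0, 0, np.int64(8), 0], [0.0034, 0.0089, 0, 0, 0, np.int64(12), 0], [0.0041, 0.012, 0, 0, 0, np.int64(16), 0], [0.0046, 0.0151, 0, 0, 0, np.int64(20), 0], [0.0048, 0.0182, 0, 0, 0, np.int64(24), 0], [0.0049, 0.0214, 0, 0, 0, np.int64(28), 0], [0.0047, 0.0246, 0, 0, 0, np.int64(32), 0]]
[[0.0012, 0.0025, 0, 0, 0, np.float64(3.5), 0], [0.0022, 0.0051, 0, 0, 0, np.float64(7.0), 0], [0.0031, 0.0077, 0, 0, 0, np.float64(10.5), 0], [0.0038, 0.0104, 0, 0, 0, np.float64(14.0), 0], [0.0043, 0.0131, 0, 0, 0, np.float64(17.5), 0], [0.0047, 0.0159, 0, 0, 0, np.float64(21.0), 0], [0.0049, 0.0186, 0, 0, 0, np.float64(24.5), 0], [0.0049, 0.0214, 0, 0, 0, np.float64(28.0), 0]]
```

>>> jog_arm:
  rows:
    - [0.0013,0.0029,0,0,0,4,0]
    - [0.0025,0.0058,0,0,0,8,0]
    - [0.0034,0.0089,0,0,0,12,0]
    - [0.0041,0.012,0,0,0,16,0]
    - [0.0046,0.0151,0,0,0,20,0]
    - [0.0048,0.0182,0,0,0,24,0]
    - [0.0049,0.0214,0,0,0,28,0]
    - [0.0047,0.0246,0,0,0,32,0]

```text
t: 4.75
tool_pos: [0.5409, -0.0549, 0.0856]
tool_rot: [-0.0, 0.627, 0.779, -0.0]
force: [-0.8, -1.9, 2.1]
finger_gap: -0.001
finger_force: 1.0
```

```bash
cat > chk.py <<'E'
from h import *
from workcell import arm
s=arm.sense()
d=np.array(s['tool_pos'])[:2]-AX; u=rot(s).as_matrix()[:2,0]; print(s['t'],"phi",np.degrees(np.arctan2(u[1],u[0])),"r",d@u,"off",d@[-u[1],u[0]],"z",s['tool_pos'][2], s['force'],s['moment'],s['joint_pos'][5])
E
python3 chk.py
```

```text
4.75 phi 102.30859466648226 r 0.0404786872330886 off 0.020931507618968215 z 0.08559218699676477 [-0.78071051 -1.90612732  2.09404317] [-0.19844615  0.26290895 -0.0110178 ] -0.3375887567520104
```

>>> jog_arm:
  rows:
    - [0.0013,0.0029,0,0,0,4,0]
    - [0.0025,0.0058,0,0,0,8,0]
    - [0.0034,0.0089,0,0,0,12,0]
    - [0.0041,0.012,0,0,0,16,0]
    - [0.0046,0.0151,0,0,0,20,0]
    - [0.0048,0.0182,0,0,0,24,0]
    - [0.0049,0.0214,0,0,0,28,0]
    - [0.0047,0.0246,0,0,0,32,0]

```text
t: 5.55
tool_pos: [0.5645, -0.0448, 0.0856]
tool_rot: [-0.0, 0.818, 0.576, 0.0]
force: [-0.1, -0.4, 0.4]
finger_gap: 0.001
finger_force: 0.0
```

```bash
python3 chk.py
```

```text
5.55 phi 70.30548388363836 r 0.040726042459544115 off 0.020420113269141196 z 0.08563684631219698 [-0.10858472 -0.40775573  0.4396943 ] [-0.01257085 -0.01015519  0.00166874] 0.24312867400268426
```

>>> jog_arm:
  rows:
    - [0.0012,0.0025,0,0,0,3.5,0]
    - [0.0022,0.0051,0,0,0,7,0]
    - [0.0031,0.0077,0,0,0,10.5,0]
    - [0.0038,0.0104,0,0,0,14,0]
    - [0.0043,0.0131,0,0,0,17.5,0]
    - [0.0047,0.0159,0,0,0,21,0]
    - [0.0049,0.0186,0,0,0,24.5,0]
    - [0.0049,0.0206,0,0,0,27,0]

```text
t: 6.35
tool_pos: [0.5858, -0.0471, 0.0856]
tool_rot: [-0.0, 0.929, 0.369, 0.0]
force: [0.4, -0.2, -0.2]
finger_gap: 0.001
finger_force: 0.0
```

```bash
python3 chk.py
```

```text
6.35 phi 43.339449284579864 r 0.04088002794219628 off 0.020358038523685302 z 0.08563446153524722 [ 0.41057131 -0.18772894 -0.1797849 ] [-0.04376419  0.01641112 -0.04368391] 0.7134374010697369
```

Force has dropped to zero, so the pointer appears to have jumped on. I'll back off, lift and check.

>>> jog_arm:
  rows:
    - [0,-0.004,0,0,0,0,0]
    - [0,-0.006,-0.005,0,0,0,0]
    - [0,-0.006,-0.03,0,0,0,0]
    - [0,-0.006,-0.065,0,0,0,0]
    - [-0.02,-0.01,-0.1,0,0,0,0]
    - [-0.04,-0.02,-0.12,0,0,0,0]
    - [-0.04,-0.02,-0.12,0,0,0,0]
    - [-0.04,-0.02,-0.12,0,0,0,0]

```text
t: 7.15
tool_pos: [0.5427, -0.0602, 0.2063]
tool_rot: [0.0, 0.929, 0.371, 0.001]
force: [-0.3, 0.2, -0.6]
finger_gap: 0.002
finger_force: 0.0
```

Run:
```python
from h import *
from workcell import arm,imaging,nets
s=arm.sense(); print(s['t'],s['tool_pos'])
ims=[]
for c in ("scene","side"):
    f=imaging.grab_frame(c);R,t,K=P(f)
    ims.append(np.vstack([rect(f["frame"],R,t,K,.57,-.09,.102,.08,300),rect(f["frame"],R,t,K,.50,-.01,.083,.08,300)]))
    print(c,[(d['location'],d['conf']) for d in nets.recognise("key_top",c)[:2]])
f=imaging.grab_frame("wrist"); M=np.array(f["mount"]); K=np.array(f["camera_matrix"])
T=np.eye(4);T[:3,:3]=rot(s).as_matrix();T[:3,3]=s['tool_pos']; W=T@M
R=W[:3,:3].T; t=-R@W[:3,3]; print("wcam",W[:3,3])
ims.append(np.vstack([rect(f["frame"],R,t,K,.57,-.09,.102,.08,300),rect(f["frame"],R,t,K,.50,-.01,.083,.08,300)]))
print("wrist",[(d['location'],d['conf']) for d in nets.recognise("key_top","wrist")[:2]])
cv2.imwrite("pics/r2.png",cv2.resize(np.hstack(ims),(798,532)))
```

```text
7.15 [ 0.54271443 -0.06016819  0.20632077]
scene []
side []
wcam [ 0.59330564 -0.01336905  0.34887563]
wrist [([0.4941, -0.0088, 0.0862], 0.64)]
```

View pics/r2.png

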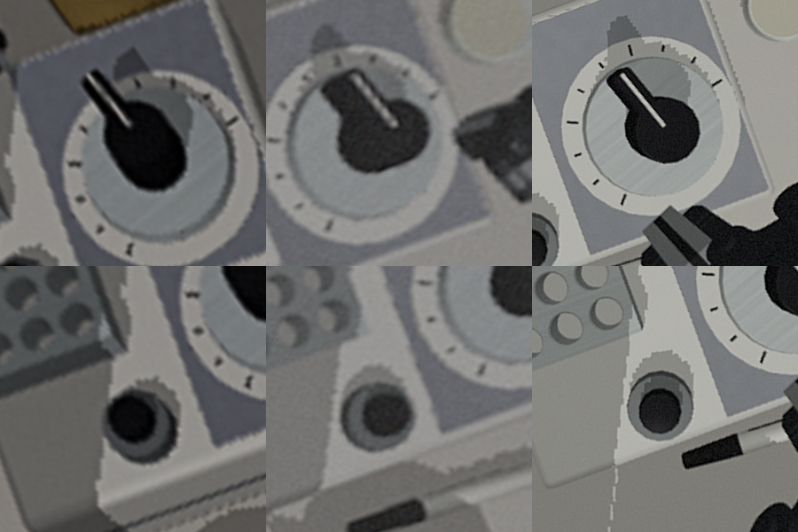

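Picture: the pointer line runs (663,125)→(623,75) in the wrist top view. That is 38.7°, which is click 5. The button centre lies at about (0.4925, -0.0065).

Run:
```python
from h import *
from workcell import arm
s=arm.sense()
print(*delta(s,np.array([.4925,-.0065,.11]),rot(s)))
```

```text
[ 0.0005 -0.0732  0.0948] [0. 0. 0.]
```

>>> jog_arm:
  rows:
    - [0,-0.025,0.01,0,0,0,0]
    - [0,-0.05,0.03,0,0,0,0]
    - [0,-0.073,0.05,0,0,0,0]
    - [0,-0.073,0.08,0,0,0,0]
    - [0,-0.073,0.095,0,0,0,0]
    - [0,-0.073,0.1,0,0,0,0]
    - [0,-0.073,0.1,0,0,0,0]
    - [0,-0.073,0.1,0,0,0,0]

```text
t: 8.25
tool_pos: [0.4931, -0.0073, 0.1061]
tool_rot: [0.0, 0.929, 0.37, 0.0]
force: [-0.2, -0.5, -0.4]
finger_gap: -0.004
finger_force: 0.0
```

Run:
```python
from h import *
from workcell import arm,imaging
s=arm.sense(); print(s['t'],s['tool_pos'],s['force'])
ims=[]
for c in ("scene","side"):
    f=imaging.grab_frame(c);R,t,K=P(f)
    uv=K@(R@np.array([.4925,-.0065,.09])+t); u,v=(uv[:2]/uv[2]).astype(int)
    ims.append(cv2.resize(f["frame"][v-45:v+45,u-45:u+45],(400,400),interpolation=cv2.INTER_CUBIC))
cv2.imwrite("pics/r3.png",np.hstack(ims))
```

```text
8.25 [ 0.49313077 -0.00734572  0.10612383] [-0.17598957 -0.51717541 -0.39732598]
```

View pics/r3.png

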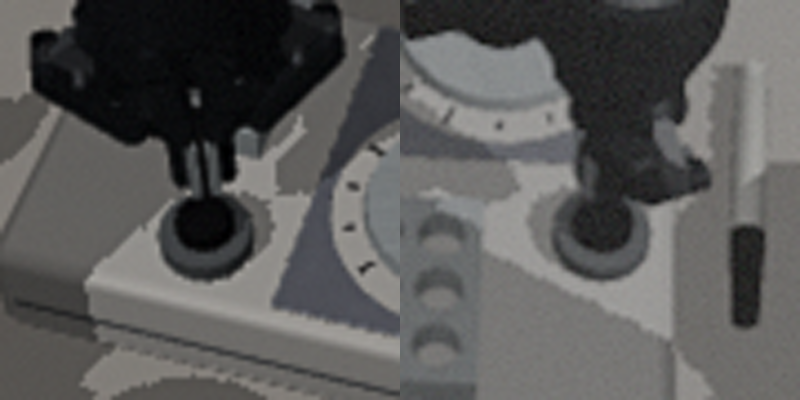

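The fingertip stands right above the button in both crops (button at (203,222) and (602,222)). Next I'll press to just above full travel and look at the force.

>>> jog_arm:
  rows:
    - [0,0,0.01,0,0,0,0]
    - [0,0,0.018,0,0,0,0]
    - [0,0,0.022,0,0,0,0]
    - [0,0,0.024,0,0,0,0]
    - [0,0,0.0255,0,0,0,0]
    - [0,0,0.027,0,0,0,0]
    - [0,0,0.028,0,0,0,0]
    - [0,0,0.028,0,0,0,0]

```text
t: 9.15
tool_pos: [0.492, -0.0073, 0.078]
tool_rot: [-0.0, 0.929, 0.37, -0.0]
force: [-4.2, -0.9, 5.6]
finger_gap: -0.002
finger_force: 3.3
```

>>> jog_arm:
  rows:
    - [0,0,0.0004,0,0,0,0]
    - [0,0,0.0008,0,0,0,0]
    - [0,0,0.0012,0,0,0,0]
    - [0,0,0.0012,0,0,0,0]
    - [0,0,0.0012,0,0,0,0]
    - [0,0,0.0012,0,0,0,0]
    - [0,0,0.0012,0,0,0,0]
    - [0,0,0.0012,0,0,0,0]

```text
t: 9.95
tool_pos: [0.4921, -0.0073, 0.0777]
tool_rot: [-0.0, 0.929, 0.37, -0.0]
force: [-7.4, -1.0, 18.9]
finger_gap: 0.002
finger_force: 9.7
```

The force climbs steeply below z = 0.078, which is the end stop at full travel. I'll release and clear.

>>> jog_arm:
  rows:
    - [0,0,-0.003,0,0,0,0]
    - [0,0,-0.008,0,0,0,0]
    - [0,0,-0.02,0,0,0,0]
    - [0,0,-0.05,0,0,0,0]
    - [0,0,-0.09,0,0,0,0]
    - [0,-0.04,-0.13,0,0,0,0]
    - [0,-0.08,-0.15,0,0,0,0]
    - [0,-0.1,-0.15,0,0,0,0]

```text
t: 10.75
tool_pos: [0.4238, 0.0668, 0.2302]
tool_rot: [0.001, 0.929, 0.371, 0.003]
force: [-1.0, -0.0, 0.4]
finger_gap: 0.001
finger_force: 0.0
```

Run:
```python
from h import *
from workcell import arm,imaging
s=arm.sense(); print(s['t'],s['tool_pos'],s['force'])
ims=[]
for c in ("scene","side"):
    f=imaging.grab_frame(c);R,t,K=P(f)
    ims.append(cv2.resize(f["frame"][150:350,220:420] if c=="scene" else f["frame"][200:400,240:440],(400,400),interpolation=cv2.INTER_CUBIC))
cv2.imwrite("pics/r4.png",np.hstack(ims))
```

```text
10.75 [0.4238479  0.06681468 0.23017738] [-1.0006567  -0.02147978  0.43808243]
```

View pics/r4.png

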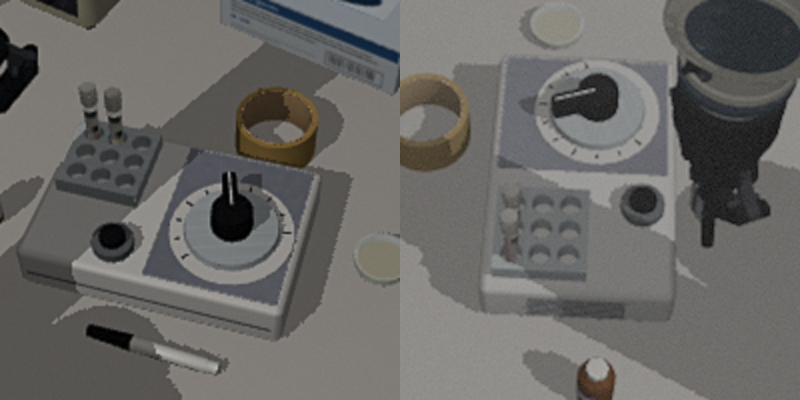

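The button is back up at (112,238), the dial still points to click 5, everything else is undisturbed, and the arm is clear.

```bash
python3 -c "
from workcell import arm
print(arm.hand_in())"
```

```text
the job is handed in; nothing more can be done
None
```

The dial was turned four clicks clockwise, from click 1 to click 5; then the button was pressed fully down and came back up, and I handed the job in with the arm clear and nothing else visibly moved.

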